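Make up and tare the check scale

TASK

Set up the check scale for weighing bars: take the two flanged aluminium parts off the sloped rack and seat them face (flange) down on the scale's centring spigot, first the hub with the stepped top, then, on top of it, the plain cap, each fully home. Lower them gently, do not drop them. With both in place, turn the tare knob until its pointer reads zero (the single broad mark), let go, and leave the soap bar, the beaker and the stamp where they stand.

Things in the scene. Friction and masses are not known exactly. Their poses are not given: they have to be found in the camera images.
- hub_mid (a point): Aluminium flanged hub, seated first, 49 mm tall, 260 g. Bottom: flange 76 wide, 9 thick; its face has a recess 32 wide, 9 deep. Then hub 42 wide from 9 to 42 mm above the face, then a bevelled boss 30 wide, 7 high. Point: on the axis, 24.5 mm above the face; z: axis, face to boss. Starts face down on the rack's board, axis leaning 30 degrees, in either of two places.
- cap_mid (a point): Aluminium flanged cap, seated second, 42 mm tall, 190 g. Same flange and recess as the hub's; then a plain hub 30 wide from 9 to 42 mm above the face, flat top, no boss. Its recess goes over the hub's boss, its face onto the hub's shoulder. Point: on the axis, 21 mm above the face; z: axis, face to top. Starts on the rack beside the hub, leaning alike.
- spigot (a point): Centre of the scale's round steel platform (132 mm wide, 65 mm above the table), on its surface, at the foot of the fixed centring spigot (30 mm wide, 7 high, bevelled). z up; y along the scale, away from the knob. The scale is a fixed grey box 200 x 310 mm, its top 55 mm above the table; the platform is near its left end seen from the robot.
- knob_grip (a point): Tare knob on the scale, vertical axis, 160 mm from the spigot (along -y of spigot). Skirt disc 56 mm wide, 7 thick, from 1 mm above the scale's top; on it an upright bar grip 46 long, 14 wide, top 44 mm above the scale's top. Point: on the axis, 31 mm above the skirt's underside, at gripping height. x: along the bar to the white pointer line; z up. Turns with the knob.
- zero_mark (a point): The zero mark of the tare dial: the single broad black bar (18 x 6 mm) of the white dial ring that lies flat on the scale round the knob, 44 mm from the knob's axis, on the side away from the robot; the other marks are thin, every 0.3 rad.
- tare (a joint): Angle of the tare knob in rad: 0 when its pointer is at the zero mark, positive when the pointer stands counter-clockwise of it seen from above. It starts at 0.55 to 1.35, stops at 2.4 either way, turns with light friction (0.06 N m) and stays where it is left.
- rack: Fixed drying rack: white plastic board 120 mm up the slope and 240 mm wide, sloped 30 degrees, facing the robot (low edge, with a 7 mm lip, towards the robot). Origin on the table below the board's middle, whose surface is 60 mm up; y along the board's width, x horizontal, up the slope. The two parts lie side by side about 110 mm apart.
- bar_mid (a point): Bystander: pale pink soap bar, 60 x 100 x 30 mm; the point is its centre.
- beaker_mid (a point): Bystander: open steel beaker 76 mm across, 100 mm tall; the point is on its axis half-way up.
- stamp_mid (a point): Bystander: steel hand stamp, 50 mm square foot with a cross handle, 55 mm tall; the point is half-way up.
Things that resemble listed ones, but are neither listed nor needed, are in the scene too. Leave any orange or red look-alike of the part that bears hub_mid alone.

How it is judged (in metres and radians):
On the way, in this order (a step that is already met when the one before it is completed fails the run):
1. the hub with the stepped top sits face down on the spigot, fully home (horizontal distance between hub_mid and spigot below 0.0025 m and z of hub_mid in the frame of spigot between 0.022 and 0.027 m and angle between hub_mid's own z axis and vertical below 0.05 rad), for 0.2 s.
2. the cap sits face down on the hub, fully home, the hub still home (all of step 1 and horizontal distance between cap_mid and hub_mid below 0.003 m and z of cap_mid in the frame of spigot between 0.0605 and 0.0655 m and angle between cap_mid's own z axis and vertical below 0.05 rad), for 0.2 s.
3. with both in place, the tare pointer is brought to zero (all of step 2 and value of joint tare between -0.09 and 0.09 rad), for 0.2 s.
At the end, for the whole second after the job is handed in: The hub is centred on the spigot within 2.5 mm, its face on the platform (within 2.5 mm), upright; the cap is centred on the hub within 3 mm, its face on the hub's shoulder (within 2.5 mm), upright; the tare knob is within 0.09 rad of zero; all is at rest (all of step 3 and linear speed of each of hub, cap below 0.02 m/s and velocity of joint tare between -0.05 and 0.05 rad/s); the robot touches nothing.
It fails at once if the hub is dropped or knocked (moves faster than 0.45 m/s while not held) (contact force between hub and the fingers below 0.1 N and linear speed of hub above 0.45 m/s).
It fails at once if the cap is dropped or knocked (moves faster than 0.45 m/s while not held) (contact force between cap and the fingers below 0.1 N and linear speed of cap above 0.45 m/s).
It fails at once if the bar is moved by more than 15 mm (distance of bar_mid from where it was at the start of the episode above 0.015 m).
It fails at once if the beaker is moved by more than 15 mm (distance of beaker_mid from where it was at the start of the episode above 0.015 m).
It fails at once if the stamp is moved by more than 15 mm (distance of stamp_mid from where it was at the start of the episode above 0.015 m).
It also fails if it takes over 64 s, if anything falls off the work surface, if the arm or the gripper's body presses on something with over 40 N, if the wrist force passes 120 N, or if a joint passes its speed limit or range.

ROBOT

A 6-joint arm with a two-finger parallel gripper is mounted at the origin on the work surface. World frame = base frame: x ahead of the robot, y to its left, z up, the work surface at z = 0. Lengths are in mm, angles in rad, forces in N, time in s.
With the tool pointing down it reaches from about 400 to 825 mm from the base axis. Payload 7 kg.
Tool frame: the origin (TCP) lies at the very end of the fingers, on their centre line; the grasp point (between the pads) lies 19 mm behind it; z points along the fingers, y is the line along which they close (so a half turn about z gives the same grasp; the last joint's range is limited). The gripper opens to 88 mm and grips with 3 to 60 N. Pads are 19 mm wide; open, the fingers measure 130 mm over their backs; the gripper's body (78 mm by 193 mm) begins 47 mm behind the grasp point.
Start: joints at [-0.956, 0.359, 0.012, 0, -1.224, -0.288], TCP at [216.657, -639.261, 226.561] pointing down, gripper open.
Joint ranges: [-3.07, 3.07], [-1.43, 2.12], [-1.02, 1.25], [-3.03, 1.67], [-3.05, -0], [-3.03, 3.03]. Speed limits (rad/s): [2.39, 2.39, 3.01, 3.14, 3.14, 3.14].

INTERFACE

Orientations are given as a unit quaternion [x, y, z, w].
In Python, from plant import bot gives the robot as it stands. Calls block until the motion is done:
- bot.move_ptp(position, orientation): joint-space move of the TCP to a pose.
- bot.line_to(position, velocity=150, ori=None): straight line of the TCP; ori=None keeps the orientation; velocity is the mean speed in mm/s.
- bot.move_joints(angles): joint-space move.
- bot.move_gripper(opening, force=None): finger opening in mm; force is the grip in N (None keeps the last); returns when the fingers have stopped.
- bot.pause(seconds).
- bot.solve_ik(position, orientation): joint angles nearest the present ones, or None.
- bot.read_state(): the state.
- bot.camera(name): name is "scene" or "top" or "wrist"; returns the picture (480x640x3 uint8, red, green, blue); there is no depth.
- bot.get_calibration(name): a dict with "fx", "fy", "cx", "cy" (pixels), "view" (4x4, takes a point from world to camera coordinates); the wrist camera has in their place "T_tool_cam" (4x4, takes a point from camera to tool coordinates, whose origin is the TCP and whose axes are the flange's). Camera axes: x right, y up, looking along -z (the intrinsics and any distortion apply to the point x, -y, -z); pixel columns grow to the right and rows downward; lengths in mm; the calibration is good to about 2 mm. A picture is of the moment at which its call begins: read the wrist's pose just before it. get_calibration takes no time and is no camera call.
A pose or a line that the arm cannot do raises bot.Unreachable and nothing moves.
- bot.close_job(): hands the job in; it is judged then, once.
The state is a dict: "t": time; "joint_pos": joint angles; "qvel": joint speeds; "tau": joint torques, N m; "tcp_pos": TCP position; "eef_rot": TCP orientation; "contact_force": force on the tool from outside, world axes, zero at the start; "moment": the same for the moment, N m; "width": finger opening in mm; "finger_force": force on a finger pad.
Only numpy, scipy, OpenCV 4.12 (cv2) and the standard library are available. Lean on these libraries where they do the work, as an engineer would, in place of code of your own. Each camera call takes 0.05 s, during which the arm holds its last target. There are 200 camera calls.

## Working session

There is one attempt and no reset: what is moved stays moved. The work goes in short steps, each a Python script; the robot and the scene stay as the last script left them, time stands still between calls to the robot, and variables do not carry over. Pictures are saved under pics/ and viewed, at most 10 in all, crops included, and the job is handed in when it is done.

```bash
ls; mkdir -p pics
python3 - <<'E'
from plant import bot
import cv2,numpy as np
for n in("scene","top"):
    im=bot.camera(n); cv2.imwrite(f"pics/{n}0.png",im[:,:,::-1])
    print(n,{k:(np.round(v,4).tolist() if not isinstance(v,(int,float,str)) else v) for k,v in bot.get_calibration(n).items()})
print(bot.get_calibration("wrist"));s=bot.read_state();print(s)
E
```

```text
pics
scene {'fx': 531.0422365603705, 'fy': 531.0422365603705, 'cx': 326.7083461109978, 'cy': 240.9287149751603, 'view': [[0.8031, 0.5957, 0.0096, -447.6953], [-0.4857, 0.6453, 0.5896, 190.7187], [0.345, -0.4782, 0.8077, -1348.0133], [0.0, 0.0, 0.0, 1.0]]}
top {'fx': 544.5078917321549, 'fy': 544.5078917321549, 'cx': 317.3050738002439, 'cy': 241.20239662379313, 'view': [[0.0111, -0.9999, 0.0034, 0.5341], [0.986, 0.0115, 0.1663, -523.7358], [-0.1664, 0.0015, 0.9861, -1056.2133], [0.0, 0.0, 0.0, 1.0]]}
{'fx': 335.1767844130067, 'fy': 335.1767844130067, 'cx': 318.9256771979906, 'cy': 238.25234077465066, 'T_tool_cam': array([[ 1.67537904e-03,  9.67768960e-01,  2.51834140e-01,
         6.59167395e+01],
       [ 9.99998423e-01, -1.47305416e-03, -9.91923928e-04,
        -5.30442874e-01],
       [-5.88987861e-04,  2.51835404e-01, -9.67769902e-01,
        -1.58459291e+02],
       [ 0.00000000e+00,  0.00000000e+00,  0.00000000e+00,
         1.00000000e+00]])}
{'t': 0.1, 'joint_pos': array([-9.55881236e-01,  3.59282755e-01,  1.11298157e-02, -2.67390117e-04,
       -1.22411290e+00, -2.88118332e-01]), 'qvel': array([ 0.00017461, -0.00261113,  0.00120712,  0.00213487,  0.00102106,
        0.00082067]), 'tau': array([ 5.68022206e-04, -5.84162271e+01,  2.93749756e+01,  7.01553047e+00,
        1.01895348e-02, -8.87190754e-05]), 'tcp_pos': array([ 216.5068809 , -638.86205484,  225.73583014]), 'eef_rot': array([-1.62627295e-01,  9.86687290e-01,  7.15971527e-04, -2.07485882e-04]), 'contact_force': array([-0.25356174,  0.24484021, -0.10106376]), 'moment': array([0.0681689 , 0.00483741, 0.03057808]), 'finger_force': 0.0, 'width': 87.87740999057283}
```

View pics/scene0.png

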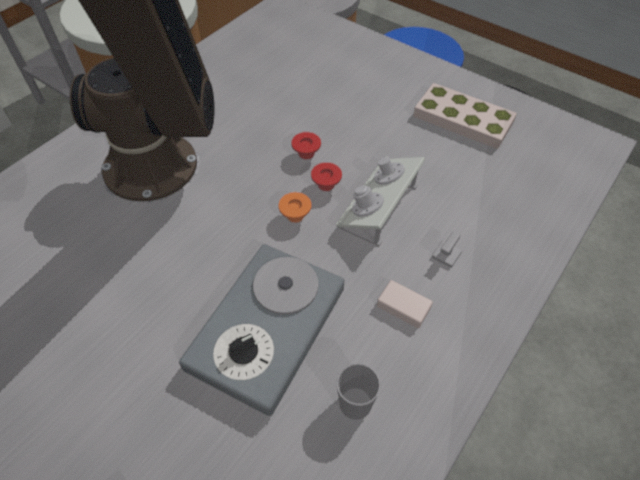

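View pics/top0.png

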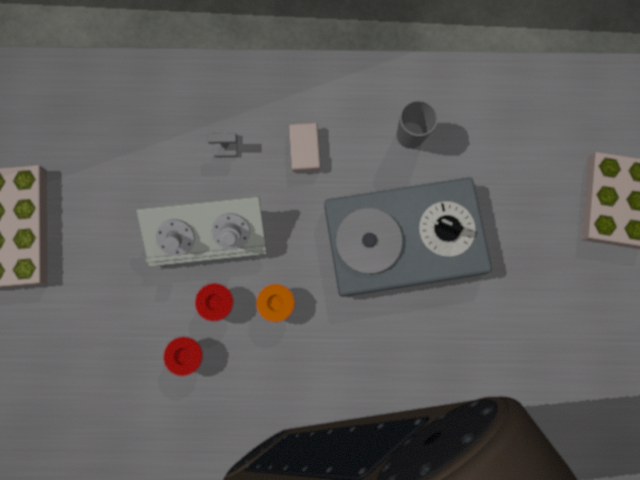

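The scene picture shows the rack at about (380,195) with two parts, the scale with its platform at (285,285), and the knob at (243,350). In the top picture, the parts are at (175,236) and (230,230), the spigot is at (370,240) and the knob at (448,228). The broad mark is near (443,208). I'll enlarge these areas.

Run:
```python
import cv2,numpy as np
s=cv2.imread("pics/scene0.png");t=cv2.imread("pics/top0.png")
r=lambda im,x,y,w,h,k:cv2.resize(im[y:y+h,x:x+w],None,fx=k,fy=k,interpolation=cv2.INTER_CUBIC)
a=r(t,130,190,150,80,5); b=r(s,330,145,100,100,3);c=r(t,320,175,175,125,2)
low=np.zeros((300,750,3),np.uint8);low[:,:300]=b;low[:250,310:660]=c
cv2.imwrite("pics/crop1.png",np.hstack([np.vstack([cv2.resize(a,(750,400))[:300],low])])) if 0 else None
out=np.vstack([r(t,135,200,133,66,6)[:, :798][:300],np.zeros((1,798,3),np.uint8)])
low=np.zeros((300,798,3),np.uint8);low[:,:300]=b;low[:240,310:730]=r(t,415,185,70,40,6)[:240]
low[:]=0;low[:,:300]=b;d=r(t,412,188,70,75,4);low[:,310:590]=d
cv2.imwrite("pics/crop1.png",np.vstack([out[:300],low]))
```

```text
(no output)
```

View pics/crop1.png

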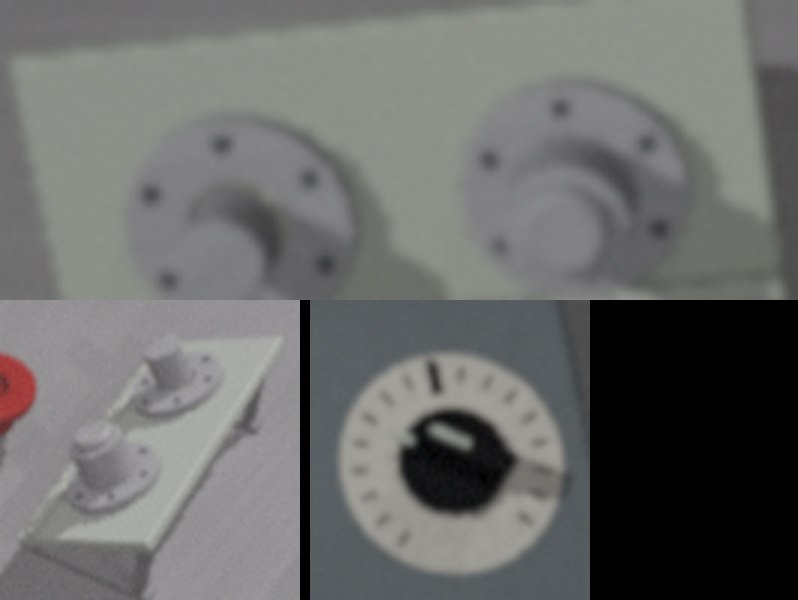

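The hub with the stepped top is on the right in the top view, nearest the scale, and the cap is on the left. I'll write the helpers and coarse poses next. Then I'll view the spigot with the wrist camera at two yaws half a turn apart, which cancels camera bias, and view the parts as well.

```bash
cat > h.py <<'E'
from plant import bot
import cv2,numpy as np
from scipy.spatial.transform import Rotation as R
from scipy.optimize import least_squares
A=np.array
def ray(name,u,v,Twc=None):
    c=bot.get_calibration(name)
    d=A([(u-c['cx'])/c['fx'],-(v-c['cy'])/c['fy'],-1.])
    T=np.linalg.inv(c['view']) if Twc is None else Twc
    return T[:3,3],T[:3,:3]@d
def onplane(name,u,v,n,k,Twc=None):   # point on plane n.p=k
    o,d=ray(name,u,v,Twc); n=A(n,float); return o+d*((k-n@o)/(n@d))
def orient(psi,tilt=0,flip=False):
    """tool z = -(axis), axis tilted toward -x' by tilt; tool y along y' (or -y' if flip)"""
    q=R.from_euler('z',psi)*R.from_euler('y',-tilt)*R.from_matrix([[-1,0,0],[0,1,0],[0,0,-1.]])
    if flip: q=q*R.from_euler('z',np.pi)
    return q
def axis(psi,tilt): return (R.from_euler('z',psi)*R.from_euler('y',-tilt)).apply([0,0,1])
def wristT(s):
    T=np.eye(4);T[:3,:3]=R.from_quat(s['eef_rot']).as_matrix();T[:3,3]=s['tcp_pos']
    return T@bot.get_calibration('wrist')['T_tool_cam']
def snap(tag):
    s=bot.read_state();im=bot.camera('wrist');cv2.imwrite(f'pics/{tag}.png',im[:,:,::-1])
    np.savez(f'pics/{tag}.npz',T=wristT(s),p=s['tcp_pos'],q=s['eef_rot']);return s
def proj(T,P):
    c=bot.get_calibration('wrist');p=(np.linalg.inv(T)@np.r_[P,1])[:3]
    return c['cx']+c['fx']*p[0]/-p[2],c['cy']-c['fy']*p[1]/-p[2]
E
python3 - <<'E'
from h import *
sc=[onplane('top',*p,[0,0,1],55) for p in((325,200),(472,179),(490,271),(341,294))]
print(np.round(sc,1)); e=[sc[0]-sc[1],sc[3]-sc[2]]; print('yaw',[np.arctan2(-v[0],v[1]) for v in e],[np.linalg.norm(v) for v in e])
sp=onplane('top',370,240,[0,0,1],72);print('spig',sp)
zt=[onplane('top',137,209.7,[0,0,1],90),onplane('top',258.5,198,[0,0,1],90)];v=zt[0]-zt[1];psi=np.arctan2(-v[0],v[1]);print('rack',zt,psi)
bl=[onplane('top',148,263,[0,0,1],35),onplane('top',265,254,[0,0,1],35)];print(bl)
m=(zt[0]+zt[1])/2;n=axis(psi,np.pi/6);c0=m-[0,0,0]
for nm,p in(('hub',(231,231)),('cap',(174.9,237))):
    f=onplane('top',*p,n,n@m+9);print(nm,f-9*n)   # face centre
print(n)
z=onplane('top',412+434/4,188+76/4,[0,0,1],56);print('zero',z)
E
```

```text
[[ 606.6   -8.1   55. ]
 [ 654.2 -307.8   55. ]
 [ 465.9 -336.7   55. ]
 [ 417.   -41.3   55. ]]
yaw [np.float64(0.15755972300098922), np.float64(0.1639495972134781)] [np.float64(303.3828926804328), np.float64(299.39923874596633)]
spig [522.55970746 -97.20841534  72.        ]
rack [array([574.14269163, 359.03848718,  90.        ]), array([600.43124491, 122.7545821 ,  90.        ])] 0.1108026448562582
[array([476.5300697 , 348.12386727,  35.        ]), array([497.63484935, 112.25617003,  35.        ])]
hub [542.56991807 178.14871162  60.33502884]
cap [529.31090366 288.62431542  59.77976292]
[-0.49693383 -0.05528803  0.8660254 ]
zero [ 596.55849109 -403.49953416   56.        ]
```

Run:
```python
from h import *
np.set_printoptions(precision=3,suppress=True)
psi_s,psi_r=.161,.111
def go(p,o):
    j=bot.solve_ik(list(p),list(o.as_quat()));print(j); bot.move_ptp(list(p),list(o.as_quat()))
sp=A([522.6,-97.2,65])
bot.line_to([300,-560,260],300)
go(sp-A([0,0,0])+[0,0,110],orient(psi_s)); snap('s_a')
try: go(sp+[0,0,110],orient(psi_s,0,True)); snap('s_b')
except Exception as e: print('b',repr(e))
t=np.pi/6;n=axis(psi_r,t)
for nm,f in(('cap',A([529.3,288.6,59.8])),('hub',A([542.6,178.1,60.3]))):
    go(f+n*110,orient(psi_r,t)); snap('r_'+nm)
print(bot.read_state()['t'])
im=[cv2.imread(f'pics/{k}.png') for k in('s_a','s_b','r_cap','r_hub')]
im=[cv2.resize(i,(400,300)) for i in im if i is not None]
cv2.imwrite('pics/m1.png',np.vstack([np.hstack(im[:2]),np.hstack(im[2:4])]))
```

```text
[ 0.185  0.165 -0.377  0.    -1.029 -1.595]
[ 0.185  0.165 -0.377  0.    -1.029  1.547]
NoneTraceback (most recent call last):
  File "<stdin>", line 13, in <module>
  File "<stdin>", line 5, in go
plant.Unreachable: the arm cannot take that pose within its joint ranges
```

Run:
```python
from h import *
np.set_printoptions(precision=2,suppress=True)
psi=.111;t=np.pi/6;n=axis(psi,t)
for nm,f in(('cap',A([529.3,288.6,59.8])),('hub',A([542.6,178.1,60.3]))):
  for d in(11,50,110):
    for yaw in np.arange(0,360,45):
      for tl in (30,20,10):
        q=orient(psi,np.radians(tl))*R.from_euler('z',yaw,degrees=True)
        j=bot.solve_ik(list(f+n*d),list(q.as_quat()))
        if j is not None: print(nm,d,yaw,tl,A(j));break
```

```text
cap 11 0 20 [ 0.81  0.23 -0.93  1.03 -0.26  3.03]
cap 11 45 20 [ 0.81  0.23 -0.93  1.03 -0.26  2.24]
cap 11 90 20 [ 0.81  0.23 -0.93  1.03 -0.26  1.46]
cap 11 135 20 [ 0.81  0.23 -0.93  1.03 -0.26  0.67]
cap 11 180 20 [ 0.81  0.23 -0.93  1.03 -0.26 -0.11]
cap 11 225 20 [ 0.81  0.23 -0.93  1.03 -0.26 -0.9 ]
cap 11 270 20 [ 0.81  0.23 -0.93  1.03 -0.26 -1.68]
cap 11 315 20 [ 0.81  0.23 -0.93  1.03 -0.26 -2.47]
cap 50 0 10 [ 0.93  0.23 -0.58  0.21 -0.65 -2.56]
cap 50 45 20 [ 0.94  0.16 -0.88  0.74 -0.38  2.43]
cap 50 90 20 [ 0.94  0.16 -0.88  0.74 -0.38  1.65]
cap 50 135 20 [ 0.94  0.16 -0.88  0.74 -0.38  0.86]
cap 50 180 20 [ 0.94  0.16 -0.88  0.74 -0.38  0.07]
cap 50 225 20 [ 0.94  0.16 -0.88  0.74 -0.38 -0.71]
cap 50 270 20 [ 0.94  0.16 -0.88  0.74 -0.38 -1.5 ]
cap 50 315 20 [ 0.94  0.16 -0.88  0.74 -0.38 -2.28]
cap 110 0 20 [ 1.04  0.05 -0.82  0.55 -0.56 -2.95]
cap 110 45 20 [ 1.04  0.05 -0.82  0.55 -0.56  2.55]
cap 110 90 20 [ 1.04  0.05 -0.82  0.55 -0.56  1.76]
cap 110 135 20 [ 1.04  0.05 -0.82  0.55 -0.56  0.98]
cap 110 180 20 [ 1.04  0.05 -0.82  0.55 -0.56  0.19]
cap 110 225 20 
[... 636 characters left out ...]
6  0.72 -0.31  1.84]
hub 50 135 20 [ 0.74  0.09 -0.96  0.72 -0.31  1.06]
hub 50 180 20 [ 0.74  0.09 -0.96  0.72 -0.31  0.27]
hub 50 225 20 [ 0.74  0.09 -0.96  0.72 -0.31 -0.52]
hub 50 270 20 [ 0.74  0.09 -0.96  0.72 -0.31 -1.3 ]
hub 50 315 20 [ 0.74  0.09 -0.96  0.72 -0.31 -2.09]
hub 110 0 20 [ 0.86 -0.03 -0.89  0.5  -0.51 -2.73]
hub 110 45 20 [ 0.86 -0.03 -0.89  0.5  -0.51  2.77]
hub 110 90 20 [ 0.86 -0.03 -0.89  0.5  -0.51  1.98]
hub 110 135 20 [ 0.86 -0.03 -0.89  0.5  -0.51  1.2 ]
hub 110 180 20 [ 0.86 -0.03 -0.89  0.5  -0.51  0.41]
hub 110 225 20 [ 0.86 -0.03 -0.89  0.5  -0.51 -0.37]
hub 110 270 20 [ 0.86 -0.03 -0.89  0.5  -0.51 -1.16]
hub 110 315 20 [ 0.86 -0.03 -0.89  0.5  -0.51 -1.94]
```

The j3 limit rules out a full 30° tool tilt. The pads can still hold a cylinder inclined in the pad plane, so I'll grasp with less tilt, closing along the rack's y, and tilt back when placing. First I'll view the parts and find the best grasp and place tilts.

Run:
```python
from h import *
np.set_printoptions(precision=2,suppress=True)
psi=.111;t=np.pi/6;n=axis(psi,t)
for nm,f in(('cap',A([529.3,288.6,59.8])),('hub',A([542.6,178.1,60.3]))):
  for tl in range(0,24,2):
    q=orient(psi,np.radians(tl),True);z=q.apply([0,0,1])
    js=[bot.solve_ik(list(f+n*32+z*19+A([0,0,h])),list(q.as_quat())) for h in(0,80,140)]
    print(nm,tl,[None if j is None else A(j) for j in js][:1],[j is not None for j in js])
for tl in(-10,-20,-30):
    q=orient(.161,np.radians(tl),True);z=q.apply([0,0,1])
    print('place',tl,[bot.solve_ik(list(A([522.6,-97.2,65+h])+z*19),list(q.as_quat())) is not None for h in(32,74,120,170)])
bot.pause(.1)
for nm,f in(('cap',A([529.3,288.6,59.8])),('hub',A([542.6,178.1,60.3]))):
    q=orient(psi,np.radians(18),True)
    bot.move_ptp(list(f+n*110+A([0,0,10])),list(q.as_quat())); bot.pause(.3);snap('r_'+nm)
print(bot.read_state()['t'])
im=[cv2.imread(f'pics/{k}.png') for k in('s_a','s_b','r_cap','r_hub')]
im=[cv2.resize(i,(400,300)) for i in im]
cv2.imwrite('pics/m1.png',np.vstack([np.hstack(im[:2]),np.hstack(im[2:4])]))
```

```text
cap 0 [array([ 0.84,  0.37, -0.38,  0.  , -0.83,  0.84])] [True, True, True]
cap 2 [array([ 0.86,  0.35, -0.42,  0.03, -0.78,  0.8 ])] [True, True, True]
cap 4 [array([ 0.87,  0.33, -0.46,  0.07, -0.73,  0.76])] [True, True, True]
cap 6 [array([ 0.89,  0.32, -0.51,  0.12, -0.67,  0.71])] [True, True, True]
cap 8 [array([ 0.9 ,  0.31, -0.55,  0.17, -0.62,  0.65])] [True, True, True]
cap 10 [array([ 0.91,  0.29, -0.6 ,  0.24, -0.57,  0.58])] [True, True, True]
cap 12 [array([ 0.92,  0.28, -0.66,  0.31, -0.51,  0.49])] [True, True, True]
cap 14 [array([ 0.93,  0.26, -0.72,  0.42, -0.45,  0.39])] [True, True, True]
cap 16 [array([ 0.92,  0.25, -0.79,  0.55, -0.39,  0.26])] [True, True, True]
cap 18 [array([ 0.89,  0.24, -0.87,  0.75, -0.32,  0.09])] [True, True, True]
cap 20 [array([ 0.82,  0.22, -0.94,  1.03, -0.26, -0.12])] [True, True, True]
cap 22 [array([ 0.69,  0.21, -1.  ,  1.41, -0.21, -0.37])] [True, True, True]
hub 0 [array([ 0.68,  0.32, -0.45,  0.  , -0.8 ,  1.01])] [True, True, True]
hub 2 [array([ 0.69,  0.3 , -0.49,  0.03, -0.75,  0.97])] [True, True, True]
hub 4 [array([ 0.7 ,  0.29, -0.53,  0.06, -0.7 ,  0.93])] [True, True, True]
hub 6 [array([ 0.72,  0.27, -0.57,  0.1 , -0.64,  0.89])] [True, True, True]
hub 8 [array([ 0.73,  0.25, -0.62,  0.15, -0.59,  0.84])] [True, True, True]
hub 10 [array([ 0.74,  0.24, -0.67,  0.2 , -0.53,  0.77])] [True, True, True]
hub 12 [array([ 0.75,  0.22, -0.73,  0.28, -0.47,  0.7 ])] [True, True, True]
hub 14 [array([ 0.75,  0.21, -0.79,  0.38, -0.4 ,  0.6 ])] [True, True, True]
hub 16 [array([ 0.74,  0.19, -0.86,  0.52, -0.33,  0.46])] [True, True, True]
hub 18 [array([ 0.69,  0.18, -0.95,  0.77, -0.25,  0.26])] [True, True, True]
hub 20 [None] [False, True, True]
hub 22 [None] [False, True, True]
place -10 [True, True, True, True]
place -20 [True, True, True, True]
place -30 [True, True, True, True]
8.0333
```

View pics/m1.png

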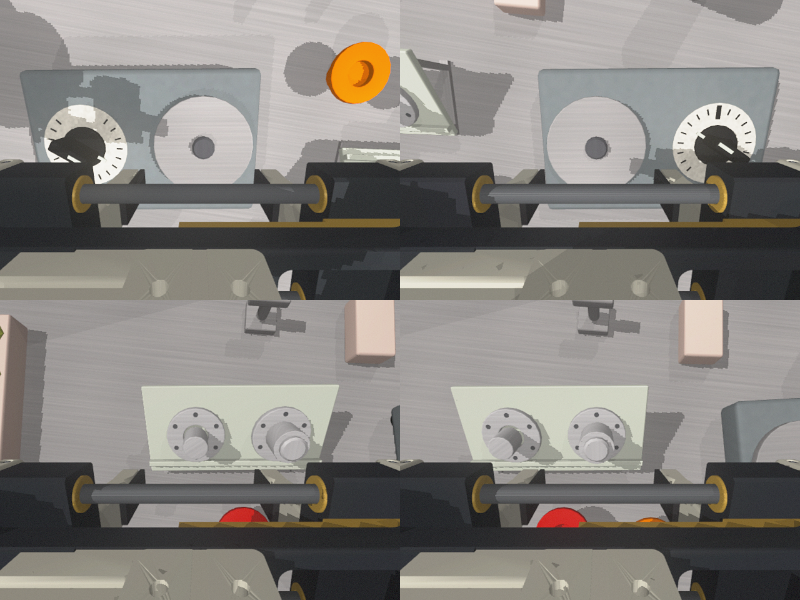

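The wrist pictures show the spigot at about (325,235) in s_a and (313,235) in s_b (640-px scale), and both parts clearly on the rack. I'll fit the rims by projecting circles.

```bash
cat >> h.py <<'E'
def circfit(tag,c,n,r,lo=.88,hi=1.12,it=6,keep=None,ov=None):
    """centre of a circle radius r, plane normal n, through c, edges in wrist picture tag"""
    T=np.load(f'pics/{tag}.npz')['T'];g=cv2.GaussianBlur(cv2.imread(f'pics/{tag}.png',0),(0,0),1).astype(np.float32)
    n=A(n,float);n/=np.linalg.norm(n);e1=np.cross([0,1,0],n);e1/=np.linalg.norm(e1);e2=np.cross(n,e1)
    th=np.radians(np.arange(0,360,4));rr=np.linspace(lo,hi,49)*r;c=A(c,float);k=1.
    if keep: th=th[[keep(a) for a in np.degrees(th)]]
    for i in range(it):
        uv=A([[proj(T,c+x*(np.cos(a)*e1+np.sin(a)*e2)) for x in rr] for a in th]).astype(np.float32)
        v=cv2.remap(g,uv[...,0],uv[...,1],cv2.INTER_CUBIC);d=np.abs(np.gradient(v,axis=1))
        m=d.argmax(1);ok=(d.max(1)>1.0)&(m>1)&(m<46)
        E=rr[m[ok]];f=lambda p:E-(p[0]*np.cos(th[ok])+p[1]*np.sin(th[ok])+p[2])
        s=least_squares(f,[0,0,r],loss='soft_l1',f_scale=.4);c=c+s.x[0]*e1+s.x[1]*e2
    if ov is not None:
        for a in np.radians(np.arange(0,360,3)):
            u=proj(T,c+s.x[2]*(np.cos(a)*e1+np.sin(a)*e2));cv2.circle(ov,(int(u[0]*4+2),int(u[1]*4+2)),1,(0,0,255),-1)
    return c,s.x[2],np.median(np.abs(s.fun)),ok.sum()
E
python3 - <<'E'
from h import *
np.set_printoptions(precision=2,suppress=True)
big=lambda t:cv2.resize(cv2.imread(f'pics/{t}.png'),None,fx=4,fy=4,interpolation=cv2.INTER_CUBIC)
T=np.load('pics/s_a.npz');print(T['p'],T['q'],np.load('pics/s_b.npz')['p'],np.load('pics/s_b.npz')['q'])
O={t:big(t) for t in('s_a','s_b','r_cap','r_hub')}
for t,u in(('s_a',(325,235)),('s_b',(313,235))):
    c0=onplane('wrist',*u,[0,0,1],68,np.load(f'pics/{t}.npz')['T']);c0[2]=65
    print(t,'plat',*circfit(t,c0,[0,0,1],66,.9,1.1,keep=lambda a:True,ov=O[t]))
    c0[2]=72;print(t,'spig',*circfit(t,c0,[0,0,1],14,.6,1.4,ov=O[t]))
n=axis(.111,np.pi/6);m=A([587.3,240.9,90])
for t,u,top in(('r_cap',(315,229),42),('r_hub',(319,230),42)):
    Tt=np.load(f'pics/{t}.npz')['T'];c0=onplane('wrist',*[(312,222),(632/2,230)][t=='r_hub'],n,n@m+top,Tt)
    c0={'r_cap':A([529.3,288.6,59.8]),'r_hub':A([542.6,178.1,60.3])}[t]
    print(t,'proj top',proj(Tt,c0+n*top))
    for h,r,a,b in((9,38,.9,1.12),(42,15 if t=='r_cap' else 21,.8,1.2))+(((49,14,.8,1.2),) if t=='r_hub' else ()):
        q=circfit(t,c0+n*h,n,r,a,b,ov=O[t]);print(t,h,q[0]-n*h,*q[1:])
cr=[O['r_cap'][520:1120,840:1240],O['r_hub'][520:1120,1080:1480]]
cv2.imwrite('pics/m2.png',np.hstack(cr))
E
```

```text
[522.65 -97.9  175.06] [-0.08  1.   -0.    0.  ] [522.61 -97.24 175.02] [1.   0.08 0.   0.  ]Traceback (most recent call last):
  File "<stdin>", line 8, in <module>
  File "h.py", line 35, in circfit
    uv=A([[proj(T,c+x*(np.cos(a)*e1+np.sin(a)*e2)) for x in rr] for a in th]).astype(np.float32)
           ~~~~^^^^^^^^^^^^^^^^^^^^^^^^^^^^^^^^^^^
  File "h.py", line 26, in proj
    c=bot.get_calibration('wrist');p=(np.linalg.inv(T)@np.r_[P,1])[:3]
ValueError: time passes only in moves, steps and waits
```

Calling get_calibration too often raises an error, so I'll cache it.

```bash
sed -i "s/bot.get_calibration(\([a-z']*\))/cal(\1)/; s/^A=np.array/A=np.array\nimport functools\n@functools.lru_cache\ndef cal(n): return bot.get_calibration(n)/" h.py
cat > m.py <<'E'
from h import *
np.set_printoptions(precision=2,suppress=True)
big=lambda t:cv2.resize(cv2.imread(f'pics/{t}.png'),None,fx=4,fy=4,interpolation=cv2.INTER_CUBIC)
O={t:big(t) for t in('s_a','s_b','r_cap','r_hub')}
for t,u in(('s_a',(325,235)),('s_b',(313,235))):
    c0=onplane('wrist',*u,[0,0,1],68,np.load(f'pics/{t}.npz')['T']);c0[2]=65
    print(t,'plat',*circfit(t,c0,[0,0,1],66,.9,1.1,ov=O[t]))
    c0[2]=72;print(t,'spig',*circfit(t,c0,[0,0,1],14,.6,1.4,ov=O[t]))
n=axis(.111,np.pi/6)
for t in('r_cap','r_hub'):
    Tt=np.load(f'pics/{t}.npz')['T']
    c0={'r_cap':A([529.3,288.6,59.8]),'r_hub':A([542.6,178.1,60.3])}[t]
    for h,r,a,b in((9,38,.9,1.12),(42,15 if t=='r_cap' else 21,.8,1.2))+(((49,14,.8,1.2),) if t=='r_hub' else ()):
        q=circfit(t,c0+n*h,n,r,a,b,ov=O[t]);print(t,h,q[0]-n*h,*q[1:])
k=lambda im,T,P:(lambda u:im[int(u[1]*4)-300:int(u[1]*4)+300,int(u[0]*4)-200:int(u[0]*4)+200])(proj(T,P))
n30=n*30
cv2.imwrite('pics/m2.png',np.hstack([k(O['r_cap'],np.load('pics/r_cap.npz')['T'],A([529.3,288.6,59.8])+n30),k(O['r_hub'],np.load('pics/r_hub.npz')['T'],A([542.6,178.1,60.3])+n30)]))
E
python3 m.py
```

```text
s_a plat [523.2  -92.58  65.  ] 65.13034794578498 0.23252716248681793 75
s_a spig [522.4  -93.13  72.  ] 14.948304804648005 0.24681399805144721 89
s_b plat [523.25 -92.99  65.  ] 65.14928569904205 0.26248232612991274 88
s_b spig [524.43 -93.08  72.  ] 14.918930820612587 0.23444840992612814 90
r_cap 9 [528.27 292.71  59.47] 38.26394798097332 0.4418866259075038 78
r_cap 42 [525.47 293.68  57.93] 16.247180793775737 0.7027576425581401 62
r_hub 9 [541.77 182.35  60.1 ] 37.94046667009259 0.31217596504791345 79
r_hub 42 [539.31 182.35  58.68] 21.599428587404983 0.7618186258398296 78
r_hub 49 [542.03 182.34  60.24] 13.646402533497247 0.33540224293191123 72
```

View pics/m2.png

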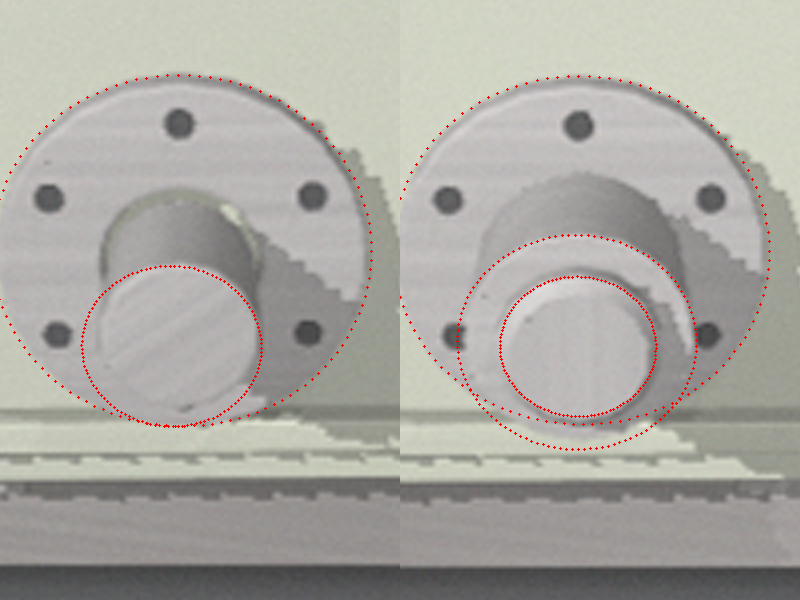

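Flange and boss fits agree for the hub. I'll cross-check depth using both views, refit the cap, then grasp and lift the hub.

```bash
cat >> h.py <<'E'
psi_r,psi_s=.115,.161; TG=np.radians(12.); TP=TG-np.pi/6; HG=32.
def grasp(f,w_open,force=40):
    n=axis(psi_r,np.pi/6);q=orient(psi_r,TG,True);z=q.apply([0,0,1])
    tcp=f+n*HG+z*19;Q=list(q.as_quat())
    bot.move_ptp(list(tcp-z*70),Q);bot.move_gripper(w_open)
    bot.line_to(list(tcp),70);bot.pause(.3)
    s=bot.read_state();print('at',s['tcp_pos']-tcp,s['contact_force'])
    rel=R.from_quat(s['eef_rot']).inv().apply(f-s['tcp_pos'])
    bot.move_gripper(w_open-25,force);bot.pause(.3);s=bot.read_state();print('grip',s['width'],s['finger_force'],s['contact_force'],'rel',rel)
    p=s['tcp_pos']
    bot.line_to(list(p+n*15),60);bot.line_to(list(p+n*15+[0,0,90]),150)
    s=bot.read_state();print('lift',s['width'],s['finger_force'],s['contact_force'],s['t'])
    rel[1]=0;return rel
E
python3 - <<'E'
from h import *
np.set_printoptions(precision=2,suppress=True)
n=axis(psi_r,np.pi/6);hub=A([541.9,182.35,60.15]);cap=A([528.3,292.7,59.5])
for t in('r_cap','r_hub'):
    for nm,c,h,r in(('cap',cap,9,38),('cap',cap,42,14.8),('hub',hub,9,38),('hub',hub,49,13.6)):
        q=circfit(t,c+n*h,n,r,.93 if h<40 else .85,1.07 if h<40 else 1.15);print(t,nm,h,q[0]-n*h,q[1:])
for t in('r_cap',):
    T=np.load('pics/r_cap.npz')
rel=grasp(hub,64)
np.save('rel_hub.npy',rel)
E
```

```text
r_cap cap 9 [528.17 293.12  59.45] (np.float64(38.10359685901117), np.float64(0.6501785072508177), np.int64(68))
r_cap cap 42 [527.96 292.89  59.32] (np.float64(14.019769130569916), np.float64(0.1690315304277057), np.int64(53))
r_cap hub 9 [541.46 184.19  60.02] (np.float64(38.30648303662918), np.float64(0.39808739887153877), np.int64(75))
r_cap hub 49 [541.5  184.33  60.05] (np.float64(14.003271559663672), np.float64(0.40324712489953285), np.int64(84))
r_hub cap 9 [528.19 291.43  59.35] (np.float64(38.08254737713504), np.float64(0.9088782215826043), np.int64(73))
r_hub cap 42 [527.46 292.62  59.01] (np.float64(14.40479516527293), np.float64(0.22468981603289961), np.int64(51))
r_hub hub 9 [541.85 182.7   60.15] (np.float64(37.711794758368804), np.float64(0.43245983293968493), np.int64(69))
r_hub hub 49 [541.87 182.83  60.17] (np.float64(13.590065636448845), np.float64(0.33472828950389477), np.int64(69))
at [0.08 0.12 0.32] [ 0.16  0.34 -0.35]
grip 41.3904464706361 40.000407099723816 [-0.11  0.35  0.64] rel [ 9.72  0.11 11.74]
lift 41.592202953092105 39.998958706855774 [ 0.37 -0.08 -2.83] 12.4417
```

```bash
cat >> h.py <<'E'
def over(rel,face,up):
    q=orient(psi_s,TP,True);return face-q.apply(rel)+[0,0,up],q
def lower(rel,face,start=14,stop=6.,minup=-5,v=25,step=1.):
    p,q=over(rel,face,start);f0=bot.read_state()['contact_force'];up=start
    while up>minup:
        up-=step;bot.line_to(list(p+[0,0,up-start]),v)
        s=bot.read_state();d=s['contact_force']-f0
        if d[2]>stop: break
    bot.pause(.15);s=bot.read_state();d=s['contact_force']-f0
    print('up cmd',up,'act',s['tcp_pos']-(p-[0,0,start]),'dF',d,'M',s['moment'],'t',s['t'],'w',s['width']);return up
E
python3 - <<'E'
from h import *
np.set_printoptions(precision=2,suppress=True)
rel=np.load('rel_hub.npy');sp=A([523.25,-92.9,65.])
p,q=over(rel,sp,60);bot.move_ptp(list(p),list(q.as_quat()))
p,q=over(rel,sp,14);bot.line_to(list(p),80);bot.pause(.4)
s=bot.read_state();print(s['tcp_pos']-p,s['contact_force'],s['moment'])
lower(rel,sp)
E
```

```text
[ 0.1  -0.03  0.23] [ 0.25  0.37 -3.  ] [ 0.12 -1.12 -0.04]
up cmd -1.0 act [ 0.53  0.06 -0.44] dF [3.55 2.01 8.8 ] M [ 0.62 -1.64 -0.24] t 18.5333 w 41.459224363551876
```

The hub passed the 7 mm spigot and stopped at face height −0.4 mm, so it is seated. I'll release it, back off, and check with the wrist camera.

Run:
```python
from h import *
np.set_printoptions(precision=2,suppress=True)
rel=np.load('rel_hub.npy');sp=A([523.25,-92.9,65.])
bot.move_gripper(46,5);bot.move_gripper(66);s=bot.read_state();print(s['tcp_pos'],s['contact_force'],s['width'])
z=R.from_quat(s['eef_rot']).apply([0,0,1])
bot.line_to(list(s['tcp_pos']-z*80),150)
bot.move_ptp([523.25,-92.9,190],list(orient(psi_s,0,True).as_quat()));bot.pause(.2);snap('v1');print(bot.read_state()['t'])
O=cv2.resize(cv2.imread('pics/v1.png'),None,fx=4,fy=4,interpolation=cv2.INTER_CUBIC)
for c,r in((65,66),(74,38),(107,21),(114,13.6)):
    q=circfit('v1',A([523.25,-92.9,c]),[0,0,1],r,.9 if r>20 else .8,1.1 if r>20 else 1.15,ov=O);print(c,q)
u=proj(np.load('pics/v1.npz')['T'],A([523,-93,80]));cv2.imwrite('pics/v1c.png',O[int(u[1]*4)-300:int(u[1]*4)+300,int(u[0]*4)-350:int(u[0]*4)+350])
```

```text
[517.72 -93.79  78.17] [ 0.44 -0.03  0.68] 65.99596453591768
20.8333
65 (array([523.42, -92.82,  65.  ]), np.float64(65.08425713936312), np.float64(0.20008078497178872), np.int64(84))
74 (array([522.45, -93.09,  74.  ]), np.float64(37.136266001449336), np.float64(0.10507124095395426), np.int64(88))
107 (array([522.04, -92.96, 107.  ]), np.float64(20.88995044931789), np.float64(0.2251442620876798), np.int64(52))
114 (array([523.95, -91.58, 114.  ]), np.float64(14.216652680931881), np.float64(0.4636026633306365), np.int64(59))
```

View pics/v1c.png

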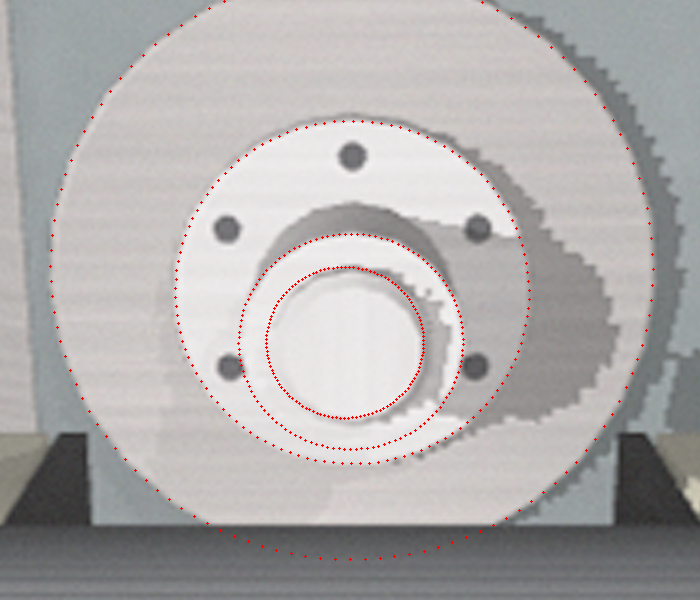

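The picture shows the hub upright and concentric: the flange fit is within 1 mm of the platform fit, at image centre (352,292). Next is the cap. I'll shift its target about +0.5 mm in x, as the contact force indicated.

Run:
```python
from h import *
np.set_printoptions(precision=2,suppress=True)
cap=A([528.1,292.9,59.4]);hub=A([523.7,-92.75,107.])
s=bot.read_state();bot.line_to(list(s['tcp_pos']+[0,0,40]),200)
rel=grasp(cap,54);np.save('rel_cap.npy',rel)
p,q=over(rel,hub,60);bot.move_ptp(list(p),list(q.as_quat()))
p,q=over(rel,hub,14);bot.line_to(list(p),80);bot.pause(.4)
s=bot.read_state();print(s['tcp_pos']-p,s['contact_force'],s['moment'],s['width'])
lower(rel,hub)
```

```text
at [0.05 0.17 0.33] [-0.7   0.89 -0.08]
grip 29.507581109232298 28.666396737098694 [ 0.54 -0.95  0.52] rel [ 9.75  0.16 11.75]
lift 29.28734913069507 28.625775575637817 [ 0.16 -0.18 -1.57] 26.6667
[ 0.09 -0.03  0.22] [ 0.79  0.07 -2.57] [ 0.04 -1.12 -0.01] 29.36875457997328
up cmd -2.0 act [ 0.18 -0.01 -0.84] dF [-2.35  1.81 11.13] M [ 0.56  0.57 -0.31] t 33.3667 w 29.184219596458522
```

The cap is seated: its face is at −0.8 mm and it passed the boss. I'll release it and look at the stack and the knob.

Run:
```python
from h import *
np.set_printoptions(precision=2,suppress=True)
bot.move_gripper(34,5);bot.move_gripper(60);s=bot.read_state();print(s['contact_force'],s['width'])
z=R.from_quat(s['eef_rot']).apply([0,0,1])
bot.line_to(list(s['tcp_pos']-z*90),150)
bot.move_ptp([535,-180,225],list(orient(psi_s,0,True).as_quat()));bot.pause(.2);snap('k1');print(bot.read_state()['t'])
T=np.load('pics/k1.npz')['T'];print('ring',circfit('k1',[549.1,-250.8,56],[0,0,1],54,.85,1.2))
for P in([549.1,-250.8,56],[549.1,-250.8,99],[523.4,-92.9,149]):print(proj(T,A(P,float)))
O=cv2.resize(cv2.imread('pics/k1.png')[60:460],None,fx=1.25,fy=1.25)
u=proj(T,A([549.1,-250.8,70]));c=cv2.imread('pics/k1.png')[int(u[1])-70:int(u[1])+70,int(u[0])-75:int(u[0])+75]
o=cv2.imread('pics/k1.png');big=cv2.resize(c,(450,420),interpolation=cv2.INTER_CUBIC)
w=proj(T,A([523.4,-92.9,120]));d=o[int(w[1])-70:int(w[1])+70,max(0,int(w[0])-58):int(w[0])+58];d=cv2.resize(d,(348,420),interpolation=cv2.INTER_CUBIC)
print('crop origin',int(u[0])-75,int(u[1])-70,'x3');cv2.imwrite('pics/k1c.png',np.hstack([big,d]))
```

```text
[0.34 0.08 0.69] 59.96683424339827
35.8667
ring (array([ 550.5 , -250.54,   56.  ]), np.float64(55.96531617121141), np.float64(0.1957417857581376), np.int64(90))
(np.float64(392.34542399532904), np.float64(220.64670145027338))
(np.float64(402.7896544169334), np.float64(230.61341516848464))
(np.float64(198.19903942493133), np.float64(245.93771412295925))
crop origin 320 153 x3
```

View pics/k1c.png

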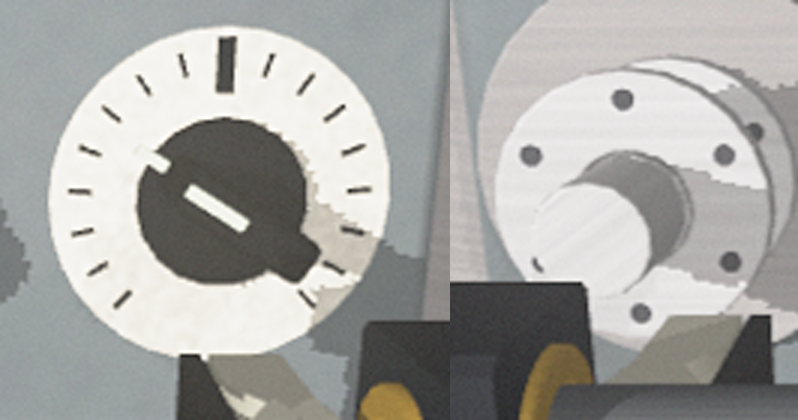

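The picture shows the stack seated. The knob's pointer line runs from (245,228) to (188,190) in the crop, with the skirt mark at (153,160) and the broad zero mark at (227,65). I'll compute the angles, grip, turn and check.

Run:
```python
from h import *
np.set_printoptions(precision=3,suppress=True)
T=np.load('pics/k1.npz')['T'];P=lambda u,v,z:onplane('wrist',320+u/3,153+v/3,[0,0,1],z,T)[:2]
a=lambda d:np.arctan2(d[1],d[0])
th=a(P(188,190,99)-P(245,228,99));c=P(245,228,99)
ring=A([550.5,-250.54]);z0=a(P(227,65,55.5)-ring);sk=a(P(153,160,63)-ring)
print('pointer',th,'skirt',sk,'zero',z0,'tare',th-z0,'axis@top',c)
k=A([549.7,-250.7,68.])
tgt=psi_s if abs(z0-psi_s)<.06 else z0
for fl in(0,1):
    js=[bot.solve_ik(list(k),list(orient(x,0,bool(fl)).as_quat())) for x in(th,tgt)];print(fl,[None if j is None else A(j) for j in js])
np.save('knob.npy',[th,z0])
```

```text
pointer 1.1538743165816803 skirt 1.1830675855658277 zero 0.1441946869937524 tare 1.0096796295879278 axis@top [ 550.343 -249.518]
0 [array([-0.105,  0.388, -0.343,  0.   , -0.84 , -0.312]), array([-0.105,  0.388, -0.343,  0.   , -0.84 , -1.305])]
1 [array([-0.105,  0.388, -0.343,  0.   , -0.84 ,  2.83 ]), array([-0.105,  0.388, -0.343,  0.   , -0.84 ,  1.837])]
```

Run:
```python
from h import *
np.set_printoptions(precision=3,suppress=True)
th,tz=1.165,.153;k=A([549.7,-250.6,68.])
Q=lambda x:list(orient(x,0,True).as_quat())
bot.move_ptp([*k[:2],210],Q(th));bot.move_gripper(40)
bot.line_to(list(k),100);bot.pause(.2);print(bot.read_state()['contact_force'])
bot.move_gripper(8,20);bot.pause(.2);s=bot.read_state();print(s['width'],s['finger_force'],s['contact_force'])
for x in np.linspace(th,tz,4)[1:]: bot.move_ptp(list(k),Q(x))
bot.pause(.4);s=bot.read_state();print(s['tcp_pos'],s['eef_rot'],s['contact_force'],s['moment'],s['t'])
bot.move_gripper(18,5);bot.move_gripper(40);bot.line_to([*k[:2],210],150)
bot.move_ptp([535,-180,225],Q(psi_s));bot.pause(.2);snap('k2');print(bot.read_state()['t'])
T=np.load('pics/k2.npz')['T'];o=cv2.imread('pics/k2.png')
big=cv2.resize(o[153:293,320:470],(450,420),interpolation=cv2.INTER_CUBIC)
w=proj(T,A([523.4,-92.9,120]));d=o[int(w[1])-70:int(w[1])+70,int(w[0])-58:int(w[0])+58];d=cv2.resize(d,(348,420),interpolation=cv2.INTER_CUBIC)
cv2.imwrite('pics/k2c.png',np.hstack([big,d]))
```

```text
[ 0.872 -0.413 -0.13 ]
14.0645069494267 20.00164031982422 [-3.918  2.877  4.289]
[ 549.375 -250.788   67.951] [ 0.997  0.079 -0.     0.   ] [-5.229  0.104  4.427] [-0.113  2.08   0.018] 41.6833
44.4
```

View pics/k2c.png

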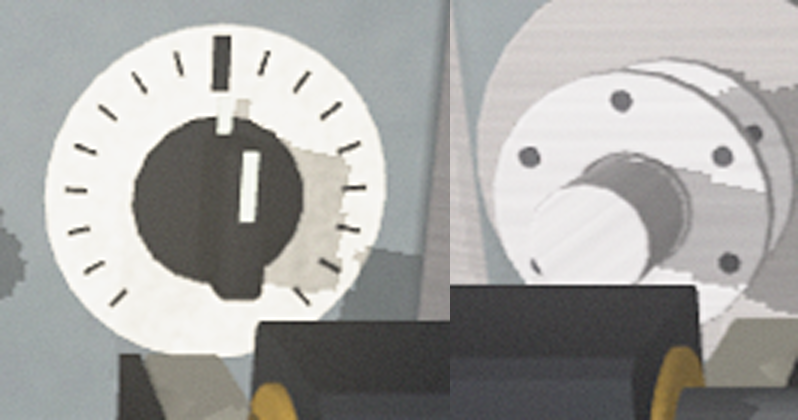

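The pointer line, from (246,222) to (250,152), is parallel to the broad mark and lines up with it to within about 0.03 rad. The stack is unchanged and the robot is clear, so I'll hand in.

```bash
python3 -c "
from plant import bot
print(bot.close_job())"
```

```text
the job is handed in; nothing more can be done
None
```

I seated the hub and then the cap on the spigot, turned the tare knob to zero (by eye within about 0.03 rad), and handed the job in at about 44 s; no verdict was returned.

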